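Wedge a truck baseplate tight in its jig

ROBOT

A 7-joint arm with a two-finger parallel gripper is mounted at the origin on the work surface. World frame = base frame: x ahead of the robot, y to its left, z up, the work surface at z = 0. Lengths are in m, angles in rad, forces in N, time in s.
With the tool pointing down it reaches from about 0.4 to 0.875 m from the base axis. Payload 19.3 kg.
Tool frame: the origin (TCP) lies midway between the tips of the shut fingers; the grasp point (between the pads) lies 19 mm behind it; z points along the fingers, y is the line along which they close (so a half turn about z gives the same grasp; the last joint's range is limited). The gripper opens to 85 mm and grips with 20 to 120 N. Pads are 22 mm wide; open, the fingers measure 114 mm over their backs; the gripper's body (76 mm by 85 mm) begins 54 mm behind the grasp point. The pads swing forward as they close: fully open they stand 13 mm farther back than shut.
Start: joints at [-1.407, 0.521, -0.036, 1.599, 0.021, 1.021, -0.113], TCP at [0.145, 0.608, 0.231] pointing down, gripper open.
Joint ranges: [-2.91, 2.91], [-0.3, 2.13], [-1.5, 1.42], [0.17, 2.43], [-1.26, 4.41], [0.16, 1.93], [-2.52, 2.52]. Speed limits (rad/s): [1.89, 1.89, 2.39, 2.39, 3.01, 3.01, 3.01].

INTERFACE

Orientations are given as [roll, pitch, yaw] about the fixed x, y, z axes, in that order (R = Rz(yaw) Ry(pitch) Rx(roll)).
In Python, from workcell import bot gives the robot as it stands.
- The arm moves only by the tool move_arm, never from a script. Its argument "series" is a list of rows, each a list of 3 entries, a list of its own where there are three numbers: the shift along the tool's x, y, z in cm, then the turn, a rotation vector about the tool's x, y, z in rad, then the opening in per cent of the stroke, from 0 (shut) to 100 (fully open). A call has 1 to 20 rows; each row is the pose to reach, as a shift and turn from the pose commanded when the call began, along the tool's axes at that moment; what a row does not reach only later rows make up. A row lasts 1/12 s, in which the tool goes at most 41.7 mm and 7.16 degrees, less where a joint would pass 70% of its speed; a pose out of reach is approached as far as the arm can. A call with a gripper value outside its range is refused whole. The fingers move at their own pace and stop on an object; "squeeze" is the grip in N (left out, the last holds). Time passes only in rows, so rows that repeat a pose let the fingers close. It gives the time, the measured TCP pose, the force, the opening and the grip force at its end, in the units of the state.
- bot.observe(): the state, without advancing time (a new reading comes with each control period).
- bot.grab_frame(name): name is "scene" or "top" or "wrist"; returns (picture, depth): 420x560x3 uint8, red, green, blue; 420x560 float32, m along the optical axis (not along the pixel's ray), 0 where there is no reading.
- bot.camera_params(name): a dict with "fovy" (degrees; the focal length in pixels is half the picture's height over the tangent of half this angle, whatever the lens; pixels are square), "cx", "cy" (the principal point, pixels), "R" (3x3) and "t" (3): a world point X has camera coordinates R X + t; the wrist camera has in their place "tool_from_camera" (4x4, takes a point from camera to tool coordinates, whose origin is the TCP and whose axes are the flange's). Camera axes: x right, y down, z forward; pixel columns grow to the right and rows downward; lengths in m; the calibration is good to about 2 mm. A picture is of the moment at which its call begins: read the wrist's pose just before it. camera_params takes no time and is no camera call.
- bot.job_done(): hands the job in; it is judged then, once.
Trained networks look in the newest picture that a camera, given by its name, has taken for a name from the list of things; names that differ only in an ending like _2 or _b are one class to them, and where a whole thing is asked for, a point or a joint stands for the part that bears it (a point fixed in the world has none). Each returns a list of dicts, best first, with "conf" (0 to 1); they miss things now and then, are a little off and sometimes report something else, mostly with a low value. They report only what shows in the picture. A call takes as long as a camera call. They do not tell look-alikes from the thing itself.
- bot.find_in(camera, thing): "bbox" ([left, top, right, bottom] in pixels, round what is visible of it).
- bot.trace(camera, thing): "mask" (420x560 bool, what is visible of it) and "bbox" ([left, top, right, bottom] in pixels, round what is visible of it).
The state is a dict: "clock": time; "qpos": joint angles; "qd": joint speeds; "joint_efforts": joint torques, N m; "position": TCP position; "tool_rot": TCP orientation; "force": force on the tool from outside, world axes, zero at the start; "moment": the same for the moment, N m; "grip_width": finger opening in m; "finger_force": force on a finger pad.
Only numpy, scipy, OpenCV 4.12 (cv2) and the standard library are available. Lean on these libraries where they do the work, as an engineer would, in place of code of your own. Each camera call takes 0.05 s, during which the arm holds its last target. There are 200 camera calls.

TASK

The blue skateboard baseplate lies loose in the aluminium jig. Pick up the tapered wooden wedge, lay it flat in the slot beside the baseplate with its thin end first, and tap it along the slot until it locks the baseplate tight; stop when it takes a push of about 15 N, since driving it much harder bruises the plate. Leave the wedge locked there on its own and do not disturb the other things on the counter.

Things in the scene. Friction and masses are not known exactly. Their poses are not given: they have to be found in the camera images.
- wedge_mid (a point): Centre of the loose tapered wooden wedge: 120 mm long, 30 mm high, about 45 g, lying flat on the counter; half-way up. x runs along it to the thin end, z up. One side is flat (y = -7.75 mm), the other slants 1 in 8 (y = 7.75 mm - x/8): 8 mm thick at the thin end, 15.5 mm at the middle, 23 mm at the blunt end.
- wedge_tip (a point): The wedge's thin end: middle of its lower edge, 60 mm ahead of the middle along the wedge's x axis, 3.75 mm to -y of it, 15 mm below it.
- jig: Aluminium jig fixed to the counter. Origin on the counter under the middle of the baseplate's seat; x is along the slot, the way the wedge is driven; y from the baseplate to the slot; z up. Its floor (top at z = 8 mm) spans x = -125 to 58 mm, y = -50 to 62 mm, and is bare behind x = -45 mm. The bars on it are 14 mm high (tops at z = 22 mm).
- slot_mouth (a point): Middle of the slot's open end at the jig's floor: x = -45, y = 38, z = 8 mm in the jig's frame. The wedge lies on the floor, x parallel to the jig's, flat side to the baseplate. Driven in, it slides easily, moves the baseplate over and locks with its thin end between jig x = 0 and 42 mm; then the push climbs by some 15 N within 1 mm. It stays by friction when let go.
- slant_bar (a point): Point on the top edge of the slot's far side, at x = 0, y = 38.5, z = 22 mm in the jig's frame: a fixed steel bar from x = -45 to 44 mm, 14 mm thick, its face slanted 1 in 8 to match the wedge (face at y = 38.5 mm - x/8).
- set_bar (a point): Nominal top edge of the adjustable bar on the baseplate's other side, at x = 0, y = -28, z = 22 mm in the jig's frame (this point is fixed to the jig). The bar, 90 mm long and parallel to x, is set up to 2 mm either way from there; the setting differs each time, holds firm and is not measured.
- end_stop (a point): Middle of the top of the fixed steel end stop, at x = 48, y = 2, z = 22 mm in the jig's frame; 10 mm thick, from y = -20 to 24 mm. It keeps the baseplate from sliding on along x; the slot runs free past it.
- baseplate: Blue truck baseplate, 84 mm (x) by 56 mm (y), 14 mm thick, with a boss and kingpin stub up to 32 mm high, 220 g, loose on the jig's floor; origin at the centre of its underside, x along the slot. At the start it stands 3 to 4 mm to the slot side of the jig's y = 0. More than 40 N on it from the wedge bruises it.
- strip_mid (a point): Bystander: centre of the straight wooden packing strip, 120 x 16 x 24 mm high, loose, x along it.
- wheel: Bystander: white cruiser wheel lying flat, 60 mm across, 42 mm high, origin under its centre.
- cup: Bystander: squat brass bolt-holder cup, 68 mm across, 45 mm high, origin under its centre.
- tool: Bystander: steel mini tool, 88 mm long, 30 mm wide, 13 mm high, origin under its centre.
- hanger: Bystander: aluminium truck hanger, 178 mm long with its axle, 24 mm high, origin under its centre.
- riser: Bystander: black rubber ring, 52 mm across, 12 mm high, origin under its centre.
Things that resemble listed ones, but are neither listed nor needed, are in the scene too. What is shaped like the part that bears wedge_mid but green or orange is not meant.

How it is judged:
On the way:
1. the wedge lies flat on the jig with its thin end in the slot beside the baseplate (x of wedge_tip in the frame of jig above -0.04 m and y of wedge_tip in the frame of jig between 0.024 and 0.046 m and z of wedge_tip in the frame of jig below 0.016 m and angle between the x axis of wedge_mid and the x axis of jig, either way round below 0.15 rad and angle between wedge_mid's own z axis and vertical below 0.12 rad), for 0.1 s.
At the end, for the whole second after the job is handed in: The wedge lies flat in the slot, parallel to it within 0.06 rad, thin end at least to x = -10 mm of the jig, untouched and at rest, and still presses on the baseplate with more than 4 N; the baseplate lies flat on the jig's floor, straight within 0.05 rad (contact force between wedge and baseplate above 4 N and x of wedge_tip in the frame of jig above -0.01 m and y of wedge_tip in the frame of jig between 0.024 and 0.042 m and z of wedge_tip in the frame of jig below 0.012 m and angle between the x axis of wedge_mid and the x axis of jig, either way round below 0.06 rad and angle between wedge_mid's own z axis and vertical below 0.06 rad and z of baseplate in the frame of jig below 0.011 m and angle between baseplate's own z axis and vertical below 0.05 rad and angle between the x axis of baseplate and the x axis of jig, either way round below 0.05 rad and linear speed of each of wedge, baseplate below 0.01 m/s).
It fails at once if the wedge is driven so hard that it bruises the baseplate (over 40 N) (contact force between wedge and baseplate above 40 N).
It fails at once if a bystander is pushed more than 30 mm (distance of any of strip_mid, wheel, cup, tool, hanger, riser from where it was at the start of the episode above 0.03 m).
It also fails if it takes over 61 s, if anything falls off the work surface, if the arm or the gripper's body presses on something with over 40 N, if the wrist force passes 120 N, or if a joint passes its speed limit or range.

## Working session

There is one attempt and no reset: what is moved stays moved. The work goes in short steps, Python scripts to look and compute and a tool call to move; the robot and the scene stay as the last step left them, time stands still between calls to the robot, and variables do not carry over. Pictures are saved under pics/ and viewed, at most 10 in all, crops included, and the job is handed in when it is done.

Besides the shell and the picture viewer there is one more tool, called after "Request:" as name(argument=value, ...), one argument or row to a line, values as JSON. move_arm: Moves the arm, as the interface text tells. Its arguments: {"type":"object","properties":{"series":{"type":"array"},"squeeze":{"type":"number"}},"required":["series"]}

```bash
mkdir -p pics
cat > h.py <<'E'
import numpy as np,cv2
from workcell import bot
from scipy.spatial.transform import Rotation as Ro
def cam(name,st=None):
    p=bot.camera_params(name); f=210/np.tan(np.radians(p["fovy"])/2)
    if "R" in p: R=np.array(p["R"]);t=np.array(p["t"]); M=np.eye(4);M[:3,:3]=R.T;M[:3,3]=-R.T@t
    else:
        T=np.eye(4);T[:3,:3]=Ro.from_euler("xyz",st["tool_rot"]).as_matrix();T[:3,3]=st["position"]
        M=T@np.array(p["tool_from_camera"])
    return f,p["cx"],p["cy"],M
def pts(d,c):
    f,cx,cy,M=c; v,u=np.mgrid[:420,:560]
    P=np.stack([(u-cx)/f*d,(v-cy)/f*d,d],-1)
    return P@M[:3,:3].T+M[:3,3]
def ray(u,v,z,c):
    f,cx,cy,M=c; r=M[:3,:3]@np.array([(u-cx)/f,(v-cy)/f,1]); o=M[:3,3]
    return o+r*(z-o[2])/r[2]
def proj(X,c):
    f,cx,cy,M=c; p=M[:3,:3].T@(np.array(X)-M[:3,3]); return cx+f*p[0]/p[2],cy+f*p[1]/p[2]
E
python3 - <<'E'
from h import *
s=bot.observe(); print(s)
for n in("top","scene"):
    im,d=bot.grab_frame(n); np.savez(n+".npz",im=im,d=d)
    cv2.imwrite(f"pics/{n}.png",im[...,::-1])
    c=cam(n); print(n,bot.camera_params(n))
    for th in("wedge_mid","jig","baseplate","strip_mid"):
        for r in bot.find_in(n,th): print(n,th,np.round(r["bbox"]),round(r["conf"],2))
E
```

```text
{'clock': 0.0, 'qpos': array([-1.40719917,  0.52201013, -0.03633904,  1.59998603,  0.02119255,
        1.02107887, -0.11281562]), 'qd': array([ 0.00048958,  0.00035092,  0.00121131, -0.0001193 , -0.00011965,
       -0.00117885, -0.00078079]), 'joint_efforts': array([-1.46565359e-03, -9.27100182e+01,  1.97923489e+00, -3.69919395e+01,
        1.77752436e-02,  8.40157358e-03, -2.11135250e-05]), 'position': array([0.14474692, 0.60767663, 0.23073588]), 'tool_rot': array([-3.14049683e+00,  6.50490502e-05,  2.90777574e+00]), 'force': array([0.67847069, 0.68701549, 0.76315235]), 'moment': array([-0.01051751,  0.03743246, -0.00160627]), 'finger_force': 0.0, 'grip_width': 0.08516187113120997}
top {'fovy': 45.99249381348584, 'cx': 278.602110300111, 'cy': 207.7683125723194, 'R': array([[ 0.02645824, -0.99962762,  0.00667667],
       [-0.99707638, -0.02686849, -0.07153167],
       [ 0.07168442, -0.00476455, -0.99741598]]), 't': array([6.85949710e-05, 5.02698153e-01, 1.17550193e+00])}
top wedge_mid [362. 212. 416. 233.] 0.95
top wedge_mid [327. 256. 369. 291.] 0.79
top wedge_mid [386. 280. 438. 307.] 0.62
top wedge_mid [ 86. 151. 155. 175.] 0.52
top jig [199. 169. 278. 224.] 0.65
top baseplate [204. 181. 246. 213.] 0.66
top baseplate [201. 171. 277. 225.] 0.25
top strip_mid [338. 126. 385. 141.] 0.8
scene {'fovy': 45.566252208123366, 'cx': 278.9789264552204, 'cy': 195.73266273458603, 'R': array([[-0.66552761,  0.74634724,  0.00622842],
       [ 0.55886851,  0.50384683, -0.65863826],
       [-0.49471102, -0.43486108, -0.75243395]]), 't': array([ 0.3411976 , -0.25879094,  1.57368373])}
scene wedge_mid [210. 133. 234. 173.] 0.56
scene wedge_mid [239. 103. 261. 128.] 0.55
scene wedge_mid [274. 126. 283. 165.] 0.44
scene jig [269. 200. 351. 263.] 0.78
scene baseplate [301. 220. 340. 250.] 0.94
scene strip_mid [165. 192. 195. 227.] 0.66
scene strip_mid [303. 221. 341. 250.] 0.57
```

Run:
```python
import cv2
im=cv2.imread("pics/top.png")
cv2.imwrite("pics/top2.png",cv2.resize(im[100:340,180:460],None,fx=2.6,fy=2.5,interpolation=cv2.INTER_CUBIC))
```

```text
(no output)
```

View pics/top.png

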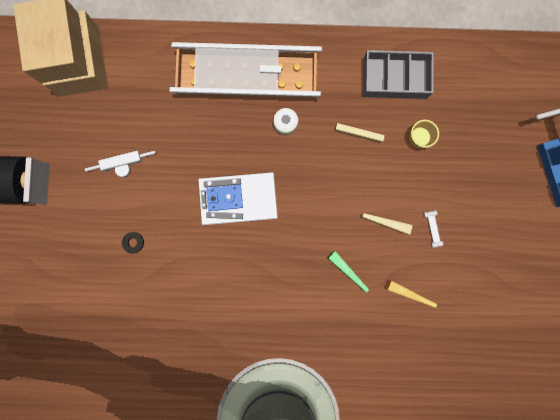

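View pics/top2.png

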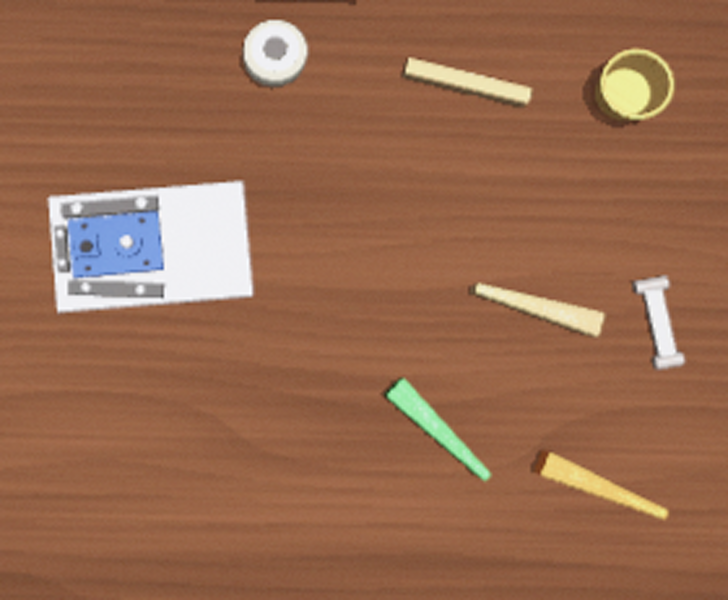

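The picture shows four candidates: a pale wooden wedge at (388,223), a green one at (349,273), an orange one at (412,295) and a straight strip at (360,132). I choose the pale tapered one at (388,223), with its thin end to the left. The jig is at (238,198) with its end stop to the left, so jig x points about world +y and the slot is on the lower image side.

Run:
```python
from h import *
a=np.load("top.npz");im,d=a["im"],a["d"];c=cam("top")
P=pts(d,c)
def rep(nm,m):
    p=P[m&(d>0)]; 
    print(nm,len(p),p.min(0).round(3),p.max(0).round(3),np.median(p,0).round(4))
m=np.zeros(d.shape,bool);m[205:240,355:418]=1
z=P[...,2]; print("table z",np.median(z[240:260,200:300]))
w=m&(z>.02); rep("wedge",w)
print(np.round(P[w][np.argsort(P[w][:,1])][[0,-1]],3))
for n,v in dict(thin=(365,215),blunt=(411,228)).items(): print(n,ray(*v,.03,c))
j=np.zeros(d.shape,bool);j[165:230,192:285]=1
fl=j&(im.min(-1)>190); rep("floor",fl)
cnt=max(cv2.findContours(cv2.morphologyEx(fl.astype('u1'),cv2.MORPH_CLOSE,np.ones((15,15))),0,2)[0],key=cv2.contourArea)
b=cv2.boxPoints(cv2.minAreaRect(cnt)); W=np.array([ray(*q,.008,c) for q in b]); print(b.round(1),W.round(4))
for i in range(4): print(np.linalg.norm(W[i]-W[i-1]))
```

```text
table z -0.0008404581948399104
wedge 349 [ 0.45  -0.304  0.02 ] [ 0.495 -0.187  0.034] [ 0.4724 -0.2578  0.0287]
[[ 0.464 -0.304  0.029]
 [ 0.417  0.019  1.208]]
thin [ 0.48990522 -0.19315747  0.03      ]
blunt [ 0.46180201 -0.30339067  0.03      ]
floor 2075 [ 0.459  0.019 -0.002] [0.588 0.21  0.045] [0.5245 0.0797 0.007 ]
[[197.8 178.5]
 [272.5 172. ]
 [276.5 217.5]
 [201.8 224. ]] [[0.5696 0.2124 0.008 ]
 [0.5906 0.0306 0.008 ]
 [0.4794 0.018  0.008 ]
 [0.4587 0.1985 0.008 ]]
0.11173868211968752
0.18294509785408186
0.11195179478358673
0.18175051492316305
```

Run:
```python
import cv2
im=cv2.imread("pics/top.png")
cv2.imwrite("pics/crop.png",cv2.resize(im[200:245,350:430],None,fx=8,fy=8,interpolation=cv2.INTER_CUBIC))
```

```text
(no output)
```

View pics/crop.png

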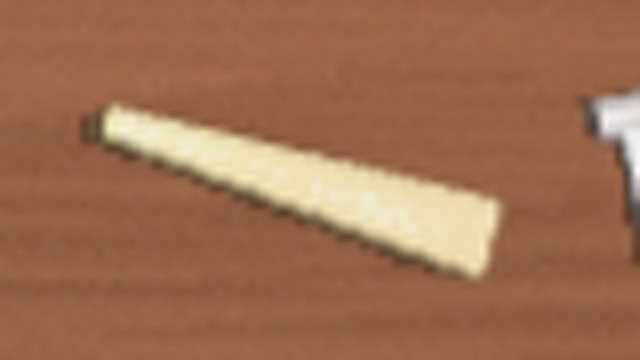

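The crop confirms the pale tapered wedge: thin end at about (364,215), blunt end at (411,230), flat side up in the image. I'll move over it now for a close look.

```bash
cat >> h.py <<'E'
def go(p,yaw,s=None,p0=None,y0=None):
    "print the shift (cm) and z turn from commanded pose p0,y0 to world p,yaw, tool pointing down"
    if p0 is None: p0=bot.observe()["position"]; y0=bot.observe()["tool_rot"][2]
    R=(Ro.from_euler("z",y0)*Ro.from_euler("x",np.pi)).as_matrix()
    print("shift",(R.T@(np.array(p)-p0)*100).round(2),"turn",round(-((yaw-y0+np.pi)%(2*np.pi)-np.pi),3))
E
python3 - <<'E'
from h import *
go([.5,.3,.231],2.1)
go([.47,-.24,.25],1.28,p0=[.5,.3,.231],y0=2.1)
p=bot.camera_params("wrist");print(p)
E
```

```text
shift [-4.169e+01 -2.173e+01  3.000e-02] turn 0.808
shift [-45.1  -29.85  -1.9 ] turn 0.82
{'fovy': 69.8655578527628, 'cx': 283.3703959673162, 'cy': 205.28267369564827, 'tool_from_camera': array([[ 3.35146635e-04, -9.51877753e-01, -3.06477781e-01,
         7.73240595e-02],
       [ 9.99999705e-01,  5.30749433e-04, -5.54891910e-04,
        -9.56824318e-04],
       [ 6.90852174e-04, -3.06477505e-01,  9.51877651e-01,
        -1.43065906e-01],
       [ 0.00000000e+00,  0.00000000e+00,  0.00000000e+00,
         1.00000000e+00]])}
```

Request:
move_arm(
  series=[
    [[-41.7, -21.7, 0], [0, 0, 0.81], 100],
    [[-41.7, -21.7, 0], [0, 0, 0.81], 100],
    [[-41.7, -21.7, 0], [0, 0, 0.81], 100],
    [[-41.7, -21.7, 0], [0, 0, 0.81], 100],
    [[-41.7, -21.7, 0], [0, 0, 0.81], 100],
    [[-41.7, -21.7, 0], [0, 0, 0.81], 100],
    [[-41.7, -21.7, 0], [0, 0, 0.81], 100],
    [[-41.7, -21.7, 0], [0, 0, 0.81], 100],
    [[-41.7, -21.7, 0], [0, 0, 0.81], 100],
    [[-41.7, -21.7, 0], [0, 0, 0.81], 100],
    [[-41.7, -21.7, 0], [0, 0, 0.81], 100],
    [[-41.7, -21.7, 0], [0, 0, 0.81], 100],
    [[-41.7, -21.7, 0], [0, 0, 0.81], 100],
  ],
)

```text
clock: 1.58
position: [0.5029, 0.2968, 0.2313]
tool_rot: [3.141, 0.001, 2.092]
force: [-0.1, 0.5, -0.7]
grip_width: 0.0853
finger_force: 0.0
```

Run:
```python
from h import *
go([.515,.14,.25],1.686)
```

```text
shift [-14.2   -6.77  -1.87] turn 0.406
```

Request:
move_arm(
  series=[
    [[-14.2, -6.8, -1.9], [0, 0, 0.41], 100],
    [[-14.2, -6.8, -1.9], [0, 0, 0.41], 100],
    [[-14.2, -6.8, -1.9], [0, 0, 0.41], 100],
    [[-14.2, -6.8, -1.9], [0, 0, 0.41], 100],
    [[-14.2, -6.8, -1.9], [0, 0, 0.41], 100],
    [[-14.2, -6.8, -1.9], [0, 0, 0.41], 100],
    [[-14.2, -6.8, -1.9], [0, 0, 0.41], 100],
  ],
)

```text
clock: 2.17
position: [0.5125, 0.1445, 0.2503]
tool_rot: [-3.142, -0.001, 1.689]
force: [-0.5, 0.4, 0.5]
grip_width: 0.0853
finger_force: 0.0
```

Run:
```python
from h import *
s=bot.observe();im,d=bot.grab_frame("wrist");np.savez("wj.npz",im=im,d=d,**{k:s[k] for k in("position","tool_rot")})
cv2.imwrite("pics/wj.png",im[...,::-1]); print(s["position"],s["tool_rot"],s["qd"])
c=cam("wrist",s)
go([.47,-.24,.25],1.28)
```

```text
[0.51250629 0.14453128 0.25030685] [-3.14157155e+00 -6.43519461e-04  1.68928089e+00] [-0.01500981  0.00990348 -0.00957869 -0.00357538  0.00132018  0.00115104
  0.00171067]
shift [-3.771e+01 -8.800e+00  2.000e-02] turn 0.41
```

View pics/wj.png

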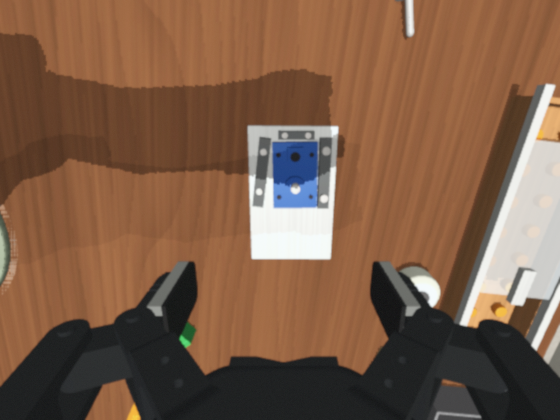

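The wrist view shows the jig: floor outline (248,126)–(338,126)–(331,259)–(252,259), end stop at (296,135), slant bar on the left at (262,172), baseplate at (296,175), and the slot between them opening downwards.

```bash
cat > jig.py <<'E'
from h import *
a=np.load("wj.npz");im,d=a["im"],a["d"];c=cam("wrist",a)
hsv=cv2.cvtColor(im,cv2.COLOR_RGB2HSV)
m=((hsv[...,1]<70)|((hsv[...,0]>95)&(hsv[...,0]<135))).astype('u1'); k=np.zeros_like(m);k[115:268,238:345]=1
m=cv2.morphologyEx(m&k,cv2.MORPH_OPEN,np.ones((3,3)))
P=pts(d,c)
cn=max(cv2.findContours(cv2.morphologyEx(m,cv2.MORPH_CLOSE,np.ones((9,9))),0,1)[0],key=cv2.contourArea)[:,0]
W=np.array([ray(*q,.008,c)[:2] for q in cn])
print("table z",np.median(P[280:300,230:330,2]),"floor z",np.median(P[215:255,260:325,2]))
b=cv2.boxPoints(cv2.minAreaRect(W.astype('f4'))); print(cv2.minAreaRect(W.astype('f4'))); print(b.round(4))
ctr,(w,h),ang=cv2.minAreaRect(W.astype('f4'))
e=[b[i]-b[i-1] for i in range(4)]; e=max(e,key=lambda q:(np.linalg.norm(q)>.15)*10+q[1]); yaw=np.arctan2(e[1],e[0])
X=np.array([np.cos(yaw),np.sin(yaw)]);Y=np.array([-X[1],X[0]])
o=np.array(ctr)+.0335*X-.006*Y
print("jig origin",o.round(4),"yaw",yaw)
q=P[100:280,230:350].reshape(-1,3); q=q[q[:,2]>.005]
L=np.c_[(q[:,:2]-o)@X,(q[:,:2]-o)@Y,q[:,2]]
for x0 in(-30,-15,0,15,30,38):
    s=L[abs(L[:,0]*1000-x0)<1.5]; h=s[s[:,2]>.0165]; print(x0,"tops y mm",np.sort((h[:,1]*1000).round(0)).astype(int))
E
python3 jig.py
```

```text
table z 0.0006656505126275969 floor z 0.00858423948043266
((0.5279454588890076, 0.11100533604621887), (0.11495916545391083, 0.18580149114131927), 6.562236309051514)
[[0.4602 0.1967]
 [0.4815 0.0121]
 [0.5957 0.0253]
 [0.5744 0.2099]]
jig origin [0.5301 0.145 ] yaw 1.6853287
-30 tops y mm [-41 -41 -39 -39 -38 -37 -36 -36 -35 -35 -34 -34 -32 -32 -31 -31 -30 -30
 -29 -29 -28 -28 -25 -25 -24 -24 -24 -23 -23 -22 -21 -20 -20 -19 -19 -18
 -17 -16 -16 -15 -15 -14 -14 -12 -12 -11 -11 -10 -10  -9  -8  -7  -7  -6
  -6  -5  -5  -3  -3  -2  -2  -1  -1   0   1   2   3   4   4   6   6   7
   7   8   8   9  10  11  11  12  12  13  13  15  15  16  16  17  17  18
  20  20  21  21  22  22  24  24  25  25  26  26  26  27  27  29  29  30
  30  43  43  44  44  45  45  45  47  47  48  48  49  49  51  51  52  52
  53  53  55  55  56  56]
-15 tops y mm [-41 -41 -41 -40 -40 -39 -39 -39 -37 -37 -36 -36 -35 -35 -34 -34 -32 -32
 -32 -31 -31 -30 -30 -29 -28 -28 -28 -25 -25 -25 -24 -22 -22 -22 -21 -21
 -20 -20 -18 -18 -17 -17 -16 -16 -16 -15 -14 -13 -13 -12 -12 -12 -10 -10
  -9  -9  -8  -7  -6  -6  -5  -5  -4  -4 
[... 2237 characters left out ...]
 42  42  43  43  44  44  44  46  46  46  47  47  47  48
  48]
38 tops y mm [-41 -41 -41 -40 -39 -39 -38 -37 -37 -36 -36 -35 -35 -34 -34 -33 -33 -32
 -32 -31 -31 -31 -30 -30 -29 -29 -29 -28 -28 -24 -24 -24 -23 -23 -22 -21
 -20 -20 -19 -19 -19 -18 -18 -17 -17 -15 -14 -14 -14 -13 -13 -12 -12 -11
 -10  -9  -9  -8  -8  -7  -7  -6  -6  -4  -4  -3  -3  -2  -2  -1  -1   0
   0   2   2   3   3   4   5   5   7   7   8   8   9   9  10  10  11  11
  13  13  14  14  15  15  16  16  17  17  17  19  19  20  20  20  21  21
  22  22  24  24  24  25  25  25  26  26  26  27  27  27  28  28  29  30
  30  30  31  31  31  33  34  34  36  36  37  37  38  38  39  39  41  41
  42  42  43  43  44  44  45  45  47  47]
```

Request:
move_arm(
  series=[
    [[-37.7, -8.8, 0], [0, 0, 0.41], 100],
    [[-37.7, -8.8, 0], [0, 0, 0.41], 100],
    [[-37.7, -8.8, 0], [0, 0, 0.41], 100],
    [[-37.7, -8.8, 0], [0, 0, 0.41], 100],
    [[-37.7, -8.8, 0], [0, 0, 0.41], 100],
    [[-37.7, -8.8, 0], [0, 0, 0.41], 100],
    [[-37.7, -8.8, 0], [0, 0, 0.41], 100],
    [[-37.7, -8.8, 0], [0, 0, 0.41], 100],
    [[-37.7, -8.8, 0], [0, 0, 0.41], 100],
    [[-37.7, -8.8, 0], [0, 0, 0.41], 100],
    [[-37.7, -8.8, 0], [0, 0, 0.41], 100],
    [[-37.7, -8.8, 0], [0, 0, 0.41], 100],
  ],
)

```text
clock: 3.22
position: [0.4698, -0.2408, 0.2499]
tool_rot: [-3.141, -0.0, 1.278]
force: [-0.9, -0.9, -0.6]
grip_width: 0.0852
finger_force: 0.0
```

```bash
cat > wedge.py <<'E'
from h import *
import sys
s=bot.observe();im,d=bot.grab_frame("wrist");np.savez("ww.npz",im=im,d=d,**{k:s[k] for k in("position","tool_rot")})
cv2.imwrite("pics/ww.png",im[...,::-1]); c=cam("wrist",s); P=pts(d,c)
r=bot.trace("wrist","wedge_mid")
print("pose",s["position"],s["tool_rot"])
for k in r:
    m=k["mask"]&(P[...,2]>.022); 
    if m.sum()<100: print("small",k["bbox"]);continue
    q=P[m];print(k["conf"],k["bbox"],"rgb",im[m].mean(0).round(),"ctr",q.mean(0).round(4),"zmax",np.percentile(q[:,2],50).round(4))
    if (r[0] is k): np.save("wm.npy",k["mask"])
E
python3 wedge.py
```

```text
pose [ 0.46977989 -0.24079144  0.24987378] [-3.14087014e+00 -6.69910769e-05  1.27824764e+00]
0.93 [285.3, 127.9, 302.0, 226.1] rgb [221. 200. 150.] ctr [ 0.4764 -0.256   0.0324] zmax 0.0306
0.73 [154.4, 85.3, 204.5, 184.4] rgb [ 74. 168.  93.] ctr [ 0.3656 -0.1544  0.032 ] zmax 0.0305
0.64 [171.7, 209.2, 195.8, 259.8] rgb [239. 191.  77.] ctr [ 0.3207 -0.2817  0.0311] zmax 0.0307
```

View pics/ww.png

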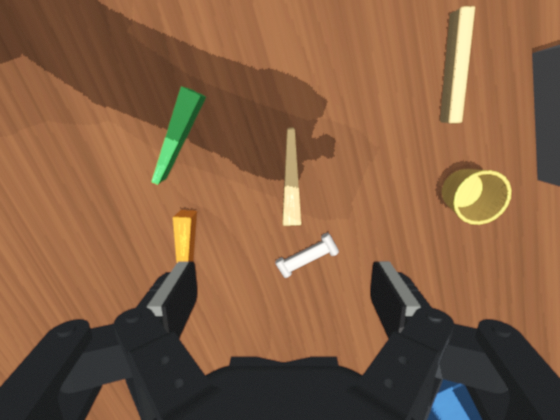

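The wrist view shows the wooden wedge at (292,180), thin end up, blunt end at (292,225), with the mini tool close behind at (307,256). The green and orange wedges are well to the left.

```bash
cat > fit.py <<'E'
from h import *
from scipy.optimize import least_squares
def poly(p):
    V=np.array([[-60,-7.75],[60,-7.75],[60,.25],[-60,15.25]])/1000
    c,s=np.cos(p[2]),np.sin(p[2]); return V@np.array([[c,s],[-s,c]])+p[:2]
def fit(W,p0):
    def f(p):
        V=poly(p).astype('f4').reshape(-1,1,2)*1000
        return [cv2.pointPolygonTest(V,(float(a*1000),float(b*1000)),True) for a,b in W]
    r=least_squares(f,p0,loss="soft_l1",x_scale=[.01,.01,.05],diff_step=1e-4); return r.x,np.sqrt(np.mean(r.fun**2))
def wedge(im,d,c,mask,p0,z=.03,lo=.025,ed=0):
    P=pts(d,c); m=(mask&(P[...,2]>lo)).astype('u1')
    cn=max(cv2.findContours(m,0,1)[0],key=cv2.contourArea)[:,0]
    W=np.array([ray(*q,z,c)[:2] for q in cn]); return fit(W,p0)
E
python3 - <<'E'
from fit import *
a=np.load("ww.npz");c=cam("wrist",a);im=a["im"]
p,e=wedge(im,a["d"],c,np.load("wm.npy"),[.4764,-.25,1.3]); print(p,e)
# from colour (top face is the light one)
hsv=cv2.cvtColor(im,cv2.COLOR_RGB2HSV);k=np.zeros(im.shape[:2],bool);k[120:232,278:310]=1
m=k&(hsv[...,1]<125); print(wedge(im,a["d"],c,m,p))
t=np.load("top.npz");k=np.zeros(im.shape[:2],bool);k[205:240,358:416]=1
print("top",wedge(t["im"],t["d"],cam("top"),k,p,lo=.02))
s=bot.observe();print(go([*p[:2],.12],p[2]-.06))
E
```

```text
[ 0.4782662  -0.249617    1.36239019] 0.7990409938292444
(array([ 0.47831733, -0.24959492,  1.35984677]), np.float64(0.6785132850053114))
top (array([ 0.47487154, -0.24446504,  1.35650328]), np.float64(0.93918066455916))
shift [-0.72  1.07 13.  ] turn -0.022
None
```

Run:
```python
from h import *
go([.4753,-.2519,.05],1.299);go([.4753,-.2519,.005],1.299)
```

```text
shift [-1.03  0.85 20.  ] turn -0.019
shift [-1.03  0.85 24.5 ] turn -0.019
```

Request:
move_arm(
  series=[
    [[-1.0, 0.9, 4], [0, 0, -0.02], 60],
    [[-1.0, 0.9, 8], [0, 0, -0.02], 60],
    [[-1.0, 0.9, 12], [0, 0, -0.02], 60],
    [[-1.0, 0.9, 16], [0, 0, -0.02], 60],
    [[-1.0, 0.9, 19], [0, 0, -0.02], 60],
    [[-1.0, 0.9, 21], [0, 0, -0.02], 60],
    [[-1.0, 0.9, 22.5], [0, 0, -0.02], 60],
    [[-1.0, 0.9, 23.5], [0, 0, -0.02], 60],
    [[-1.0, 0.9, 24.0], [0, 0, -0.02], 60],
    [[-1.0, 0.9, 24.4], [0, 0, -0.02], 60],
    [[-1.0, 0.9, 24.4], [0, 0, -0.02], 60],
  ],
)

```text
clock: 4.23
position: [0.4755, -0.2531, 0.0064]
tool_rot: [3.141, -0.0, 1.299]
force: [-0.7, 0.5, -0.0]
grip_width: 0.0515
finger_force: 0.0
```

Request:
move_arm(
  series=[
    [[0, 0, 0], [0, 0, 0], 0],
    [[0, 0, 0], [0, 0, 0], 0],
    [[0, 0, 0], [0, 0, 0], 0],
    [[0, 0, 0], [0, 0, 0], 0],
    [[0, 0, 0], [0, 0, 0], 0],
    [[0, 0, 0], [0, 0, 0], 0],
    [[0, 0, 0], [0, 0, 0], 0],
    [[0, 0, 0], [0, 0, 0], 0],
    [[0, 0, 0], [0, 0, 0], 0],
    [[0, 0, 0], [0, 0, 0], 0],
  ],
  squeeze=30,
)

```text
clock: 5.07
position: [0.4756, -0.2536, 0.0071]
tool_rot: [3.141, -0.0, 1.298]
force: [-0.7, 2.1, 7.9]
grip_width: 0.0165
finger_force: 29.3
```

```bash
cat >> h.py <<'E'
JO=np.array([.529,.148]);JY=1.6853
def w2tcp(X,y,wloc=(-.008,.0005),JO=None):
    "TCP xy for the wedge middle at jig (X,y) m, grasp point at wedge-local wloc"
    JO=globals()["JO"] if JO is None else JO
    R=np.array([[np.cos(JY),-np.sin(JY)],[np.sin(JY),np.cos(JY)]])
    return JO+R@(np.array([X,y])+wloc)
E
python3 - <<'E'
from h import *
s=bot.observe();p0=s["position"];y0=s["tool_rot"][2]
t=w2tcp(-.115,.0404);print(t)
go([*p0[:2],.15],y0); go([*t,.15],JY-.062,p0=[*p0[:2],.15],y0=y0)
E
```

```text
[0.50242102 0.02113248]
shift [  0.     0.   -14.29] turn -0.0
shift [27.18 -4.82 -0.  ] turn -0.326
```

Request:
move_arm(
  series=[
    [[0, 0, -1], [0, 0, 0], 0],
    [[0, 0, -4], [0, 0, 0], 0],
    [[0, 0, -8], [0, 0, 0], 0],
    [[0, 0, -12], [0, 0, 0], 0],
    [[3, -0.5, -14.3], [0, 0, -0.03], 0],
    [[7, -1.2, -14.3], [0, 0, -0.1], 0],
    [[11, -2, -14.3], [0, 0, -0.17], 0],
    [[15, -2.7, -14.3], [0, 0, -0.22], 0],
    [[19, -3.4, -14.3], [0, 0, -0.27], 0],
    [[23, -4.1, -14.3], [0, 0, -0.326], 0],
    [[26, -4.6, -14.3], [0, 0, -0.326], 0],
    [[27.2, -4.8, -14.3], [0, 0, -0.326], 0],
    [[27.2, -4.8, -14.3], [0, 0, -0.326], 0],
    [[27.2, -4.8, -14.3], [0, 0, -0.326], 0],
  ],
)

```text
clock: 6.23
position: [0.5022, 0.0212, 0.1499]
tool_rot: [3.141, 0.0, 1.624]
force: [-1.2, -1.8, 0.0]
grip_width: 0.0163
finger_force: 29.5
```

Run:
```python
from h import *
s=bot.observe();im,d=bot.grab_frame("wrist");np.savez("wh.npz",im=im,d=d,**{k:s[k] for k in("position","tool_rot")})
cv2.imwrite("pics/wh.png",im[...,::-1]); print(s["position"],s["tool_rot"],s["grip_width"])
```

```text
[0.50224964 0.02115242 0.14987455] [3.14112767e+00 2.41745395e-04 1.62435499e+00] 0.016311131466787334
```

View pics/wh.png

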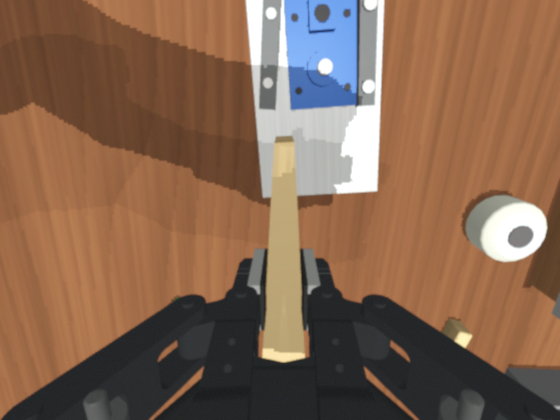

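The wedge is held straight, thin end at (285,143), aimed at the slot between the slant bar end (268,108) and the plate corner (292,108).

```bash
cat > rel.py <<'E'
from fit import *
def edges(fn,JO):
    a=np.load(fn);c=cam("wrist",a);P=pts(a["d"],c);im=a["im"]
    X=np.array([np.cos(JY),np.sin(JY)]);Y=np.array([-X[1],X[0]])
    L=np.dstack([(P[...,:2]-JO)@X,(P[...,:2]-JO)@Y,P[...,2]])*1000
    top=(L[...,2]>17)&(L[...,2]<26)&(abs(L[...,1])<70)&(L[...,0]>-70)&(L[...,0]<55)
    hsv=cv2.cvtColor(im,cv2.COLOR_RGB2HSV); blue=top&(hsv[...,0]>100)&(hsv[...,0]<130)&(hsv[...,1]>110)
    bl=L[blue]; print("plate x min",np.percentile(bl[:,0],.3),"y max",np.percentile(bl[:,1],99.5), "y min",np.percentile(bl[:,1],.5))
    sb=L[top&(L[...,1]>34)]; print("slant bar xmin",sb[:,0].min())
    for x0 in(-40,-30,-20,-10):
        s=sb[abs(sb[:,0]-x0)<2]; 
        if len(s): print(x0,"face y",s[:,1].min().round(1),"outer",s[:,1].max().round(1),"nominal face",38.5-x0/8, "+14.1")
    fl=L[(L[...,2]>4)&(L[...,2]<12)&(L[...,0]<-60)&(L[...,0]>-140)&(abs(L[...,1])<75)]; print("floor xmin",np.percentile(fl[:,0],.5),"y",np.percentile(fl[:,1],[.5,99.5]))
    return a,c,L,X,Y
E
python3 - <<'E'
from rel import *
a,c,L,X,Y=edges("wh.npz",JO)
im=a["im"];k=np.zeros(im.shape[:2],bool);k[120:365,262:303]=1
m=k&(L[...,2]>160)&(L[...,2]<185); print("wedge z",np.median(L[m][:,2]),m.sum())
m&=a["im"][...,0]>a["im"][...,2].astype(int)+25
p0=[.51,.03,JY]
z=np.median(L[m][:,2])/1000
p,e=wedge(im,a["d"],c,m,p0,z=z,lo=.15);print(p,e,"jig",((p[:2]-JO)@X*1000).round(2),((p[:2]-JO)@Y*1000).round(2),"dyaw",p[2]-JY)
q=L[m]; print("tip end x",np.percentile(q[:,0],99.7))
for x0 in(-60,-70,-80,-90,-100):
    s=q[abs(q[:,0]-x0)<2]; print(x0,s[:,1].min().round(1),s[:,1].max().round(1)) if len(s) else 0
E
```

```text
plate x min -46.186164884153825 y max 29.264568767698943 y min -26.358414937809698
slant bar xmin -46.03514518584673
-40 face y 42.1 outer 56.0 nominal face 43.5 +14.1
-30 face y 40.6 outer 55.2 nominal face 42.25 +14.1
-20 face y 39.9 outer 53.5 nominal face 41.0 +14.1
-10 face y 38.4 outer 52.6 nominal face 39.75 +14.1
floor xmin -127.70301246200307 y [-50.54133573  60.52325084]
wedge z 173.25944979262658 7107
[0.50293478 0.02636587 1.68224585] 1.854307247783102 jig -117.86 39.79 dyaw -0.003054148131444334
tip end x -58.449060697871005
-60 31.9 40.1
-70 32.1 41.6
-80 32.1 42.7
-90 32.2 43.9
-100 32.2 45.1
```

```bash
cat >> h.py <<'E'
def jgo(dx,dy,z,yaw=None,p0=None,y0=None):
    "shift by dx,dy (m) along the jig axes to height z"
    s=bot.observe();p0=s["position"] if p0 is None else p0;y0=s["tool_rot"][2] if y0 is None else y0
    X=np.array([np.cos(JY),np.sin(JY)]);Y=np.array([-X[1],X[0]])
    t=p0[:2]+dx*X+dy*Y; go([*t,z],JY-.062 if yaw is None else yaw,p0=p0,y0=y0)
E
python3 -c "
from h import *
jgo(.005,-.0009,.018)"
```

```text
shift [ 0.5   0.06 13.18] turn -0.001
```

Request:
move_arm(
  series=[
    [[0.5, 0.06, 3], [0, 0, 0], 0],
    [[0.5, 0.06, 7], [0, 0, 0], 0],
    [[0.5, 0.06, 10], [0, 0, 0], 0],
    [[0.5, 0.06, 12], [0, 0, 0], 0],
    [[0.5, 0.06, 12.8], [0, 0, 0], 0],
    [[0.5, 0.06, 13.2], [0, 0, 0], 0],
    [[0.5, 0.06, 13.2], [0, 0, 0], 0],
    [[0.5, 0.06, 13.2], [0, 0, 0], 0],
  ],
)

```text
clock: 6.95
position: [0.5033, 0.0258, 0.0184]
tool_rot: [3.14, 0.0, 1.623]
force: [0.0, 0.9, -0.3]
grip_width: 0.0164
finger_force: 29.5
```

```bash
cat > look.py <<'E'
from rel import *
import sys
s=bot.observe();im,d=bot.grab_frame("wrist");np.savez("wl.npz",im=im,d=d,**{k:s[k] for k in("position","tool_rot")})
cv2.imwrite(f"pics/{sys.argv[1]}.png",im[...,::-1]); print(s["position"],s["tool_rot"],s["force"])
a,c,L,X,Y=edges("wl.npz",JO)
m=(L[...,2]>30)&(L[...,2]<48)&(L[...,1]>20)&(L[...,1]<55)&(im[...,0]>im[...,2].astype(int)+25)
q=L[m]; print("z",np.median(q[:,2]),"tip end x",np.percentile(q[:,0],99.7))
for x0 in(-20,-30,-40,-50,-60,-70,-80,-90,-100):
    t=q[abs(q[:,0]-x0)<1.5]; print(x0,t[:,1].min().round(1),t[:,1].max().round(1)) if len(t)>2 else 0
E
python3 look.py wl1
```

```text
[0.50325238 0.02581238 0.01840228] [3.14021364e+00 6.73122001e-05 1.62290004e+00] [ 6.75889101e-04  8.72420924e-01 -2.54441172e-01]
plate x min -46.62752456584831 y max 29.48297611670733 y min -28.36557693051314
slant bar xmin -54.18786684646488
-40 face y 41.8 outer 56.2 nominal face 43.5 +14.1
-30 face y 40.6 outer 54.9 nominal face 42.25 +14.1
-20 face y 39.3 outer 53.9 nominal face 41.0 +14.1
-10 face y 38.1 outer 52.3 nominal face 39.75 +14.1
floor xmin -127.3819151875622 y [-50.58686167  60.41399919]
z 41.78529773358542 tip end x -53.90796023041616
-60 30.6 39.1
-70 30.4 40.3
-80 30.4 41.8
-90 30.5 43.1
-100 30.5 44.3
```

```bash
python3 -c "
from h import *
jgo(.028,0,.018);jgo(.028,0,.0152)"
```

```text
shift [ 2.79 -0.17  0.05] turn -0.0
shift [ 2.79 -0.17  0.33] turn -0.0
```

Request:
move_arm(
  series=[
    [[0.5, -0.03, 0], [0, 0, 0], 0],
    [[1.0, -0.06, 0], [0, 0, 0], 0],
    [[1.5, -0.1, 0], [0, 0, 0], 0],
    [[2.0, -0.13, 0], [0, 0, 0], 0],
    [[2.5, -0.16, 0], [0, 0, 0], 0],
    [[2.8, -0.17, 0], [0, 0, 0], 0],
    [[2.8, -0.17, 0], [0, 0, 0], 0],
    [[2.8, -0.17, 0.15], [0, 0, 0], 0],
    [[2.8, -0.17, 0.3], [0, 0, 0], 0],
    [[2.8, -0.17, 0.3], [0, 0, 0], 0],
    [[2.8, -0.17, 0.3], [0, 0, 0], 0],
  ],
)

```text
clock: 7.92
position: [0.4995, 0.0543, 0.0145]
tool_rot: [3.141, -0.0, 1.624]
force: [-2.0, 2.7, 7.8]
grip_width: 0.0164
finger_force: 30.7
```

```bash
python3 look.py wl2
```

```text
[0.49951712 0.05426459 0.01445892] [ 3.14145098e+00 -4.49619293e-04  1.62354388e+00] [-2.00230184  2.71551257  7.7987586 ]
plate x min -46.520549489995915 y max 29.712331751409714 y min -28.237952712792513
slant bar xmin -46.56230742083145
-40 face y 41.9 outer 56.0 nominal face 43.5 +14.1
-30 face y 40.7 outer 55.0 nominal face 42.25 +14.1
-20 face y 39.5 outer 53.8 nominal face 41.0 +14.1
-10 face y 38.1 outer 52.3 nominal face 39.75 +14.1
floor xmin -126.56156960302584 y [-50.64856025  60.15583346]
z 38.51272418196681 tip end x -25.328440997566904
-30 31.0 39.5
-40 31.1 40.7
-50 31.2 41.7
-60 30.9 43.3
-70 31.0 44.6
-80 31.0 46.6
-90 30.6 47.2
-100 31.3 47.9
```

View pics/wl2.png

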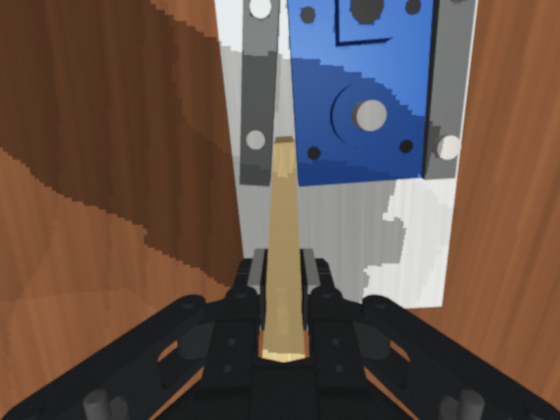

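The picture shows the wedge's tip at (284,140) between the slant bar and the plate, flat and straight. I'll release it and go behind the blunt end.

```bash
python3 -c "
from h import *
jgo(-.082,.003,.085,yaw=JY);jgo(-.082,.003,.016,yaw=JY)"
```

```text
shift [-8.2   0.21 -7.05] turn -0.062
shift [-8.2   0.21 -0.15] turn -0.062
```

Request:
move_arm(
  series=[
    [[0, 0, 0], [0, 0, 0], 50],
    [[0, 0, 0], [0, 0, 0], 50],
    [[0, 0, 0], [0, 0, 0], 50],
    [[0, 0, 0], [0, 0, 0], 50],
    [[0, 0, -1], [0, 0, 0], 50],
    [[0, 0, -3], [0, 0, 0], 50],
    [[0, 0, -6], [0, 0, 0], 50],
    [[0, 0, -7], [0, 0, 0], 50],
    [[0, 0, -7], [0, 0, 0], 50],
  ],
)

```text
clock: 8.72
position: [0.5007, 0.0545, 0.087]
tool_rot: [3.138, -0.001, 1.624]
force: [1.4, -0.2, -0.9]
grip_width: 0.0425
finger_force: 0.0
```

Request:
move_arm(
  series=[
    [[-4, 0.1, 0], [0, 0, -0.062], 0],
    [[-8.2, 0.2, 0], [0, 0, -0.062], 0],
    [[-8.2, 0.2, 0], [0, 0, -0.062], 0],
    [[-8.2, 0.2, 0], [0, 0, -0.062], 0],
  ],
)

```text
clock: 9.05
position: [0.5055, -0.0301, 0.0842]
tool_rot: [-3.141, 0.001, 1.681]
force: [0.3, 1.3, 0.3]
grip_width: -0.0002
finger_force: 0.0
```

```bash
python3 look.py wl3
```

```text
[ 0.50548265 -0.03009495  0.08418175] [-3.14131060e+00  5.63811759e-04  1.68091914e+00] [0.33900393 1.33433606 0.29022987]
plate x min -47.64406501187486 y max 28.96695093589542 y min -28.228596228456027
slant bar xmin -46.864865307560805
-40 face y 42.0 outer 56.2 nominal face 43.5 +14.1
floor xmin -127.37710443779811 y [-50.54575126  60.51574351]
z 38.51133661321185 tip end x -41.420972864585956
-40 31.1 40.4
-50 31.0 42.0
-60 31.3 43.2
-70 31.3 44.4
-80 31.0 45.6
-90 31.5 46.9
-100 31.4 48.2
```

View pics/wl3.png

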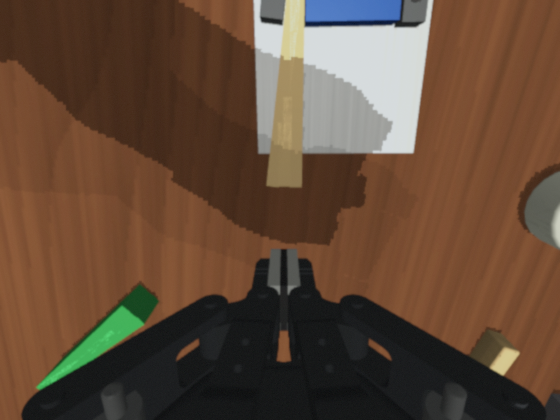

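Wedge still straight in the slot; its blunt end at (285,187) lines up with the shut fingers at column 284.

```bash
python3 -c "
from h import *
jgo(0,0,.016,yaw=JY);jgo(.012,0,.016,yaw=JY)"
```

```text
shift [-0.   -0.    6.81] turn -0.002
shift [ 1.2  -0.    6.81] turn -0.002
```

Request:
move_arm(
  series=[
    [[0, 0, 2], [0, 0, 0], 0],
    [[0, 0, 4.5], [0, 0, 0], 0],
    [[0, 0, 6.2], [0, 0, 0], 0],
    [[0, 0, 6.8], [0, 0, 0], 0],
    [[0, 0, 6.8], [0, 0, 0], 0],
    [[0.4, 0, 6.8], [0, 0, 0], 0],
    [[0.8, 0, 6.8], [0, 0, 0], 0],
    [[1.2, 0, 6.8], [0, 0, 0], 0],
    [[1.2, 0, 6.8], [0, 0, 0], 0],
  ],
)

```text
clock: 9.85
position: [0.5047, -0.0142, 0.017]
tool_rot: [3.141, -0.001, 1.687]
force: [0.0, -0.4, -0.1]
grip_width: -0.0003
finger_force: 0.0
```

Request:
move_arm(
  series=[
    [[0.3, 0, 0], [0, 0, 0], 0],
    [[0.6, 0, 0], [0, 0, 0], 0],
    [[0.9, 0, 0], [0, 0, 0], 0],
    [[1.2, 0, 0], [0, 0, 0], 0],
    [[1.2, 0, 0], [0, 0, 0], 0],
  ],
)

```text
clock: 10.27
position: [0.5029, -0.003, 0.0163]
tool_rot: [-3.142, -0.0, 1.686]
force: [0.1, -0.4, -0.5]
grip_width: 0.0
finger_force: 0.0
```

```bash
python3 look.py wl4
```

```text
[ 0.50294458 -0.00299304  0.0162914 ] [-3.14150002e+00 -2.58624123e-04  1.68635488e+00] [ 0.06717425 -0.42987229 -0.51193109]
plate x min -47.49468975936758 y max 29.08382673344592 y min -28.403882370415783
slant bar xmin -46.50493912293922
-40 face y 42.5 outer 56.4 nominal face 43.5 +14.1
-30 face y 41.3 outer 54.8 nominal face 42.25 +14.1
floor xmin -127.64997222113145 y [-50.58668086  60.50143986]
z 38.487888644208404 tip end x -34.28754203921215
-40 31.4 42.1
-50 31.3 43.2
-60 31.1 44.7
-70 31.3 45.9
-80 31.2 47.2
-90 31.4 48.5
-100 31.6 49.5
```

Request:
move_arm(
  series=[
    [[0.25, 0, 0], [0, 0, 0], 0],
    [[0.5, 0, 0], [0, 0, 0], 0],
    [[0.75, 0, 0], [0, 0, 0], 0],
    [[0.9, 0, 0], [0, 0, 0], 0],
    [[1.05, 0, 0], [0, 0, 0], 0],
    [[1.2, 0, 0], [0, 0, 0], 0],
    [[1.2, 0, 0], [0, 0, 0], 0],
    [[1.2, 0, 0], [0, 0, 0], 0],
  ],
)

```text
clock: 10.98
position: [0.5016, 0.0083, 0.0163]
tool_rot: [-3.141, -0.0, 1.686]
force: [-0.5, 0.2, -0.3]
grip_width: -0.0002
finger_force: 0.0
```

Request:
move_arm(
  series=[
    [[0.1, 0, 0], [0, 0, 0], 0],
    [[0.2, 0, 0], [0, 0, 0], 0],
    [[0.3, 0, 0], [0, 0, 0], 0],
    [[0.4, 0, 0], [0, 0, 0], 0],
    [[0.4, 0, 0], [0, 0, 0], 0],
    [[0.4, 0, 0], [0, 0, 0], 0],
  ],
)

```text
clock: 11.48
position: [0.5011, 0.0124, 0.0163]
tool_rot: [-3.141, -0.0, 1.686]
force: [0.9, -0.2, -0.6]
grip_width: -0.0002
finger_force: 0.0
```

```bash
python3 look.py wl5
```

```text
[0.50110594 0.01237291 0.01626855] [-3.14141610e+00 -1.33555767e-04  1.68598985e+00] [ 0.89970449 -0.17408214 -0.63648986]
plate x min -46.45784124950139 y max 26.64636032452283 y min -28.51513407460111
slant bar xmin -46.45503552705734
-40 face y 42.1 outer 56.0 nominal face 43.5 +14.1
-30 face y 40.9 outer 54.9 nominal face 42.25 +14.1
-20 face y 39.4 outer 53.8 nominal face 41.0 +14.1
floor xmin -127.58605086569439 y [-50.59012319  60.46940976]
z 38.45774757405127 tip end x -18.76360042805001
-20 28.8 39.0
-30 29.1 40.4
-40 29.5 42.1
-50 29.5 43.3
-60 29.6 44.9
-70 30.1 46.5
-80 30.0 47.8
-90 30.1 49.2
-100 30.4 50.7
```

Request:
move_arm(
  series=[
    [[0.1, 0, 0], [0, 0, 0], 0],
    [[0.2, 0, 0], [0, 0, 0], 0],
    [[0.3, 0, 0], [0, 0, 0], 0],
    [[0.3, 0, 0], [0, 0, 0], 0],
    [[0.3, 0, 0], [0, 0, 0], 0],
  ],
)

```text
clock: 11.95
position: [0.5008, 0.0153, 0.0163]
tool_rot: [-3.142, -0.0, 1.686]
force: [1.2, -1.0, 0.0]
grip_width: 0.0002
finger_force: 0.2
```

View pics/wl5.png

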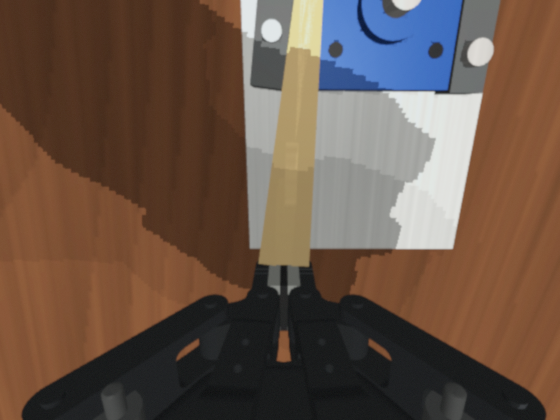

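The fingers push the blunt end at (285,265). The wedge touches both sides, and the plate is nearly at the set bar (450,92). I'll continue in 1 mm steps.

Request:
move_arm(
  series=[
    [[0.05, 0, 0], [0, 0, 0], 0],
    [[0.1, 0, 0], [0, 0, 0], 0],
    [[0.1, 0, 0], [0, 0, 0], 0],
    [[0.1, 0, 0], [0, 0, 0], 0],
  ],
)

```text
clock: 12.28
position: [0.5008, 0.0161, 0.0163]
tool_rot: [3.141, 0.0, 1.686]
force: [1.5, -1.0, -0.2]
grip_width: -0.0008
finger_force: 0.9
```

Run:
```python
from h import *
a=np.load("wl5.npz") if 0 else np.load("wl.npz");c=cam("wrist",a);im=a["im"];P=pts(a["d"],c)
X=np.array([np.cos(JY),np.sin(JY)]);Y=np.array([-X[1],X[0]])
for v in (60,70,80,86):
    L=(P[v,:,:2]-JO)@Y*1000
    print(v,[(u,int(im[v,u].mean()),int(im[v,u,2])-int(im[v,u,0]),round(P[v,u,2]*1000),round(L[u],1)) for u in range(442,464,1)][::2])
```

```text
60 [(442, 121, 129, 22, np.float64(-23.5)), (444, 122, 129, 23, np.float64(-23.9)), (446, 121, 128, 22, np.float64(-25.0)), (448, 121, 129, 23, np.float64(-25.7)), (450, 119, 129, 22, np.float64(-27.0)), (452, 85, 84, 20, np.float64(-28.6)), (454, 65, 2, 21, np.float64(-29.0)), (456, 111, 2, 22, np.float64(-29.1)), (458, 111, 2, 22, np.float64(-29.9)), (460, 84, 1, 21, np.float64(-31.2)), (462, 71, -3, 23, np.float64(-31.3))]
70 [(442, 122, 128, 22, np.float64(-23.9)), (444, 121, 130, 22, np.float64(-24.8)), (446, 120, 130, 21, np.float64(-26.0)), (448, 121, 128, 22, np.float64(-26.5)), (450, 97, 104, 23, np.float64(-27.1)), (452, 56, 5, 21, np.float64(-28.6)), (454, 108, 3, 23, np.float64(-28.5)), (456, 113, 3, 22, np.float64(-29.9)), (458, 114, 3, 23, np.float64(-30.1)), (460, 113, 3, 23, np.float64(-31.2)), (462, 114, 3, 23, np.float64(-31.9))]
80 [(442, 120, 129, 23, np.float64(-24.4)), (444, 121, 130, 23, np.float64(-25.2)), (446, 120, 131, 22, np.float64(-26.2)), (448, 108, 117, 23, np.float64(-26.7)), (450, 49, 12, 21, np.float64(-28.5)), (452, 106, 3, 23, np.float64(-28.4)), (454, 113, 3, 21, np.float64(-30.3)), (456, 113, 3, 22, np.float64(-30.8)), (458, 113, 3, 23, np.float64(-30.8)), (460, 113, 3, 20, np.float64(-33.2)), (462, 113, 3, 22, np.float64(-33.2))]
86 [(442, 122, 129, 22, np.float64(-24.9)), (444, 121, 130, 22, np.float64(-25.9)), (446, 119, 128, 23, np.float64(-26.1)), (448, 73, 69, 21, np.float64(-28.4)), (450, 71, 1, 22, np.float64(-28.5)), (452, 112, 2, 23, np.float64(-29.0)), (454, 113, 2, 22, np.float64(-30.2)), (456, 112, 2, 23, np.float64(-30.6)), (458, 113, 2, 21, np.float64(-32.6)), (460, 112, 3, 22, np.float64(-32.7)), (462, 113, 3, 22, np.float64(-33.4))]
```

Request:
move_arm(
  series=[
    [[0.05, 0, 0], [0, 0, 0], 0],
    [[0.1, 0, 0], [0, 0, 0], 0],
    [[0.1, 0, 0], [0, 0, 0], 0],
    [[0.1, 0, 0], [0, 0, 0], 0],
  ],
)

```text
clock: 12.62
position: [0.5008, 0.0169, 0.0163]
tool_rot: [3.141, 0.0, 1.686]
force: [3.0, -4.2, 0.9]
grip_width: -0.0003
finger_force: 2.2
```

Request:
move_arm(
  series=[
    [[0.03, 0, 0], [0, 0, 0], 0],
    [[0.06, 0, 0], [0, 0, 0], 0],
    [[0.06, 0, 0], [0, 0, 0], 0],
    [[0.06, 0, 0], [0, 0, 0], 0],
  ],
)

```text
clock: 12.95
position: [0.5008, 0.0174, 0.0164]
tool_rot: [3.141, 0.0, 1.685]
force: [1.8, -4.6, 1.0]
grip_width: 0.0001
finger_force: 2.7
```

Request:
move_arm(
  series=[
    [[0.03, 0, 0], [0, 0, 0], 0],
    [[0.05, 0, 0], [0, 0, 0], 0],
    [[0.05, 0, 0], [0, 0, 0], 0],
    [[0.05, 0, 0], [0, 0, 0], 0],
  ],
)

```text
clock: 13.28
position: [0.5008, 0.0179, 0.0164]
tool_rot: [3.141, 0.0, 1.685]
force: [2.8, -5.2, 0.4]
grip_width: -0.0001
finger_force: 3.0
```

Request:
move_arm(
  series=[
    [[0.03, 0, 0], [0, 0, 0], 0],
    [[0.06, 0, 0], [0, 0, 0], 0],
    [[0.06, 0, 0], [0, 0, 0], 0],
    [[0.06, 0, 0], [0, 0, 0], 0],
  ],
)

```text
clock: 13.62
position: [0.5008, 0.0184, 0.0164]
tool_rot: [3.141, 0.001, 1.685]
force: [3.5, -5.6, 0.3]
grip_width: 0.0003
finger_force: 3.2
```

Request:
move_arm(
  series=[
    [[0.0, 0.04, 0], [0, 0, 0], 0],
    [[0.03, 0.06, 0], [0, 0, 0], 0],
    [[0.06, 0.07, 0], [0, 0, 0], 0],
    [[0.06, 0.07, 0], [0, 0, 0], 0],
    [[0.06, 0.07, 0], [0, 0, 0], 0],
  ],
)

```text
clock: 14.03
position: [0.5012, 0.0194, 0.0164]
tool_rot: [3.141, 0.0, 1.686]
force: [2.3, -4.2, 0.3]
grip_width: -0.0
finger_force: 2.3
```

Request:
move_arm(
  series=[
    [[0.03, 0.03, 0], [0, 0, 0], 0],
    [[0.06, 0.04, 0], [0, 0, 0], 0],
    [[0.06, 0.04, 0], [0, 0, 0], 0],
    [[0.06, 0.04, 0], [0, 0, 0], 0],
  ],
)

```text
clock: 14.37
position: [0.5014, 0.0202, 0.0163]
tool_rot: [3.141, -0.0, 1.686]
force: [3.2, -3.6, -0.3]
grip_width: 0.0003
finger_force: 1.9
```

```bash
python3 look.py wl6
```

```text
[0.50141787 0.02022318 0.01631674] [ 3.14147811e+00 -6.21660630e-06  1.68585207e+00] [ 3.16193269 -3.64970326 -0.30676214]
plate x min -45.9291507821253 y max 25.89720198999611 y min -28.236875811423285
slant bar xmin -46.380344372265554
-40 face y 42.2 outer 56.2 nominal face 43.5 +14.1
-30 face y 40.9 outer 54.8 nominal face 42.25 +14.1
-20 face y 39.7 outer 53.6 nominal face 41.0 +14.1
-10 face y 38.1 outer 52.6 nominal face 39.75 +14.1
floor xmin -127.24174040048574 y [-50.63039689  60.48011348]
z 38.50349582806356 tip end x -11.077543298417833
-20 28.3 39.2
-30 28.4 40.6
-40 28.4 42.0
-50 28.4 43.6
-60 28.6 44.9
-70 29.0 46.2
-80 29.1 47.5
-90 29.2 49.0
-100 29.4 50.5
```

View pics/wl6.png

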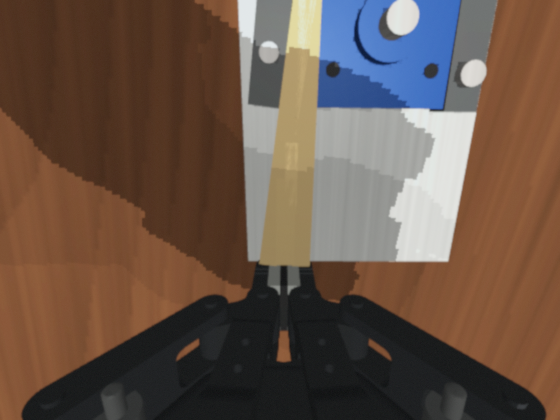

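The wedge is straight, with its blunt end at (285,265). The gap between plate and set bar at (443,108) is nearly closed. I'll continue in small steps.

Request:
move_arm(
  series=[
    [[0.04, 0.03, 0], [0, 0, 0], 0],
    [[0.08, 0.04, 0], [0, 0, 0], 0],
    [[0.08, 0.04, 0], [0, 0, 0], 0],
    [[0.08, 0.04, 0], [0, 0, 0], 0],
  ],
)

```text
clock: 14.75
position: [0.5016, 0.0211, 0.0163]
tool_rot: [-3.142, -0.0, 1.686]
force: [1.4, -2.5, -0.0]
grip_width: 0.0003
finger_force: 1.5
```

Request:
move_arm(
  series=[
    [[0.04, 0.01, 0], [0, 0, 0], 0],
    [[0.08, 0.01, 0], [0, 0, 0], 0],
    [[0.08, 0.01, 0], [0, 0, 0], 0],
    [[0.08, 0.01, 0], [0, 0, 0], 0],
  ],
)

```text
clock: 15.08
position: [0.5017, 0.0218, 0.0163]
tool_rot: [3.141, 0.0, 1.686]
force: [2.6, -3.2, 1.5]
grip_width: -0.0003
finger_force: 2.0
```

Request:
move_arm(
  series=[
    [[0.04, 0.01, 0], [0, 0, 0], 0],
    [[0.08, 0.02, 0], [0, 0, 0], 0],
    [[0.08, 0.02, 0], [0, 0, 0], 0],
    [[0.08, 0.02, 0], [0, 0, 0], 0],
  ],
)

```text
clock: 15.42
position: [0.5018, 0.0227, 0.0163]
tool_rot: [-3.142, -0.0, 1.686]
force: [2.0, -3.4, 0.8]
grip_width: 0.0001
finger_force: 2.0
```

Request:
move_arm(
  series=[
    [[0.04, 0.01, 0], [0, 0, 0], 0],
    [[0.08, 0.02, 0], [0, 0, 0], 0],
    [[0.08, 0.02, 0], [0, 0, 0], 0],
    [[0.08, 0.02, 0], [0, 0, 0], 0],
  ],
)

```text
clock: 15.75
position: [0.5019, 0.0235, 0.0163]
tool_rot: [-3.142, -0.0, 1.686]
force: [2.5, -4.2, 0.9]
grip_width: 0.0001
finger_force: 2.0
```

Request:
move_arm(
  series=[
    [[0.04, 0.01, 0], [0, 0, 0], 0],
    [[0.08, 0.02, 0], [0, 0, 0], 0],
    [[0.08, 0.02, 0], [0, 0, 0], 0],
    [[0.08, 0.02, 0], [0, 0, 0], 0],
  ],
)

```text
clock: 16.08
position: [0.502, 0.0243, 0.0163]
tool_rot: [-3.142, -0.0, 1.686]
force: [2.3, -4.0, 1.0]
grip_width: 0.0003
finger_force: 2.0
```

Request:
move_arm(
  series=[
    [[0.05, 0.01, 0], [0, 0, 0], 0],
    [[0.1, 0.02, 0], [0, 0, 0], 0],
    [[0.1, 0.02, 0], [0, 0, 0], 0],
    [[0.1, 0.02, 0], [0, 0, 0], 0],
  ],
)

```text
clock: 16.42
position: [0.5021, 0.0253, 0.0163]
tool_rot: [3.142, 0.0, 1.686]
force: [3.1, -4.3, -0.2]
grip_width: -0.0001
finger_force: 2.2
```

Request:
move_arm(
  series=[
    [[0.05, 0.01, 0], [0, 0, 0], 0],
    [[0.1, 0.02, 0], [0, 0, 0], 0],
    [[0.1, 0.02, 0], [0, 0, 0], 0],
    [[0.1, 0.02, 0], [0, 0, 0], 0],
  ],
)

```text
clock: 16.75
position: [0.5023, 0.0262, 0.0163]
tool_rot: [3.141, 0.0, 1.686]
force: [1.9, -4.4, 0.5]
grip_width: 0.0001
finger_force: 2.4
```

Request:
move_arm(
  series=[
    [[0.05, 0.01, 0], [0, 0, 0], 0],
    [[0.1, 0.02, 0], [0, 0, 0], 0],
    [[0.1, 0.02, 0], [0, 0, 0], 0],
    [[0.1, 0.02, 0], [0, 0, 0], 0],
  ],
)

```text
clock: 17.08
position: [0.5023, 0.0271, 0.0163]
tool_rot: [3.141, 0.0, 1.686]
force: [2.7, -5.4, 1.0]
grip_width: -0.0001
finger_force: 2.9
```

Request:
move_arm(
  series=[
    [[0.04, 0.01, 0], [0, 0, 0], 0],
    [[0.07, 0.02, 0], [0, 0, 0], 0],
    [[0.07, 0.02, 0], [0, 0, 0], 0],
    [[0.07, 0.02, 0], [0, 0, 0], 0],
  ],
)

```text
clock: 17.42
position: [0.5024, 0.0273, 0.0163]
tool_rot: [3.142, 0.001, 1.685]
force: [2.1, -8.6, 1.4]
grip_width: -0.0001
finger_force: 4.4
```

Request:
move_arm(
  series=[
    [[0.02, 0, 0], [0, 0, 0], 0],
    [[0.04, 0, 0], [0, 0, 0], 0],
    [[0.04, 0, 0], [0, 0, 0], 0],
    [[0.04, 0, 0], [0, 0, 0], 0],
  ],
)

```text
clock: 17.75
position: [0.5024, 0.0273, 0.0163]
tool_rot: [3.141, 0.001, 1.685]
force: [3.8, -10.9, 2.0]
grip_width: 0.0001
finger_force: 5.5
```

Request:
move_arm(
  series=[
    [[0.02, 0, 0], [0, 0, 0], 0],
    [[0.05, 0, 0], [0, 0, 0], 0],
    [[0.05, 0, 0], [0, 0, 0], 0],
    [[0.05, 0, 0], [0, 0, 0], 0],
  ],
)

```text
clock: 18.08
position: [0.5024, 0.0274, 0.0164]
tool_rot: [3.141, 0.002, 1.684]
force: [2.9, -13.1, 1.0]
grip_width: 0.0001
finger_force: 6.7
```

Request:
move_arm(
  series=[
    [[0.02, 0, 0], [0, 0, 0], 0],
    [[0.04, 0, 0], [0, 0, 0], 0],
    [[0.04, 0, 0], [0, 0, 0], 0],
    [[0.04, 0, 0], [0, 0, 0], 0],
  ],
)

```text
clock: 18.42
position: [0.5024, 0.0275, 0.0164]
tool_rot: [3.141, 0.002, 1.684]
force: [3.6, -15.4, 1.5]
grip_width: 0.0001
finger_force: 7.8
```

Request:
move_arm(
  series=[
    [[-0.1, 0, 0], [0, 0, 0], 0],
    [[-0.3, 0, 0], [0, 0, 0], 0],
    [[-1, 0, 0], [0, 0, 0], 0],
    [[-2.5, 0, 0], [0, 0, 0], 0],
    [[-3.5, 0, -1], [0, 0, 0], 0],
    [[-3.5, 0, -4], [0, 0, 0], 0],
    [[-3.5, 0, -7], [0, 0, 0], 0],
    [[-3.5, 0, -7], [0, 0, 0], 0],
    [[-3.5, 0, -7], [0, 0, 0], 0],
  ],
)

```text
clock: 19.17
position: [0.507, -0.0055, 0.0882]
tool_rot: [3.139, -0.0, 1.686]
force: [0.5, 0.7, -1.3]
grip_width: 0.0002
finger_force: 0.0
```

```bash
python3 look.py end
```

```text
[ 0.50695393 -0.00551052  0.08816043] [ 3.13892218e+00 -4.83066385e-04  1.68571014e+00] [ 0.4967543   0.73498932 -1.25813806]
plate x min -46.350181499309066 y max 25.636392238964607 y min -27.974206284816706
slant bar xmin -46.45601105916846
-40 face y 42.5 outer 56.4 nominal face 43.5 +14.1
-30 face y 41.8 outer 54.9 nominal face 42.25 +14.1
-20 face y 40.6 outer 53.4 nominal face 41.0 +14.1
-10 face y 39.4 outer 52.5 nominal face 39.75 +14.1
floor xmin -127.60263033139726 y [-50.53346429  60.54141005]
z 38.52662804557629 tip end x -15.920373555835836
-20 28.1 39.3
-30 27.9 40.5
-40 27.8 42.2
-50 27.6 43.4
-60 28.0 44.7
-70 27.7 46.0
-80 27.6 46.8
-90 28.0 48.2
-100 27.9 49.6
```

```bash
python3 -c "
from workcell import bot
print(bot.job_done())"
```

```text
the job is handed in; nothing more can be done
None
```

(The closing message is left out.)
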